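Right the toppled manifold in the cleaning station and spray it

ROBOT

A 6-joint arm with a two-finger parallel gripper is mounted at the origin on the work surface. World frame = base frame: x ahead of the robot, y to its left, z up, the work surface at z = 0. Lengths are in mm, angles in rad, forces in N, time in s.
With the tool pointing down it reaches from about 400 to 925 mm from the base axis. Payload 12.5 kg.
Tool frame: the origin (TCP) lies midway between the tips of the shut fingers; the grasp point (between the pads) lies 19 mm behind it; z points along the fingers, y is the line along which they close (so a half turn about z gives the same grasp; the last joint's range is limited). The gripper opens to 95 mm and grips with 3 to 60 N. Pads are 20 mm wide; open, the fingers measure 119 mm over their backs; the gripper's body (75 mm by 180 mm) begins 59 mm behind the grasp point.
Start: joints at [1.207, 0.491, 1.559, -0, 1.092, -0.106], TCP at [159.328, 604.369, 214.661] pointing down, gripper open.
Joint ranges: [-3.1, 3.1], [-0.84, 2.19], [0.05, 2.79], [-1.13, 4.28], [0.06, 2.93], [-2.69, 2.69]. Speed limits (rad/s): [2.22, 2.22, 2.79, 3.14, 3.14, 3.14].

INTERFACE

Orientations are given as a unit quaternion [w, x, y, z].
In Python, from rig import bot gives the robot as it stands. The module is installed in compiled form; this text tells all that it offers.
- The arm moves only by the tool carry_out, never from a script. Its argument "moves" is a list of rows, each a list of 5 numbers: the opening, from 0 (shut) to 1 (fully open), then the shift along the tool's x, y, z in mm, then the turn about the tool's z in rad. In form: [[grip, x, y, z, twist], ...]. A call has 1 to 10 rows; each row is the pose to reach, as a shift and turn from the pose commanded when the call began, along the tool's axes at that moment; what a row does not reach only later rows make up. A row lasts 1/12 s, in which the tool goes at most 41.7 mm and 7.16 degrees, less where a joint would pass 70% of its speed; a pose out of reach is approached as far as the arm can. A call with a gripper value outside its range is refused whole. The fingers move at their own pace and stop on an object; "newtons" is the grip in N (left out, the last holds). Time passes only in rows, so rows that repeat a pose let the fingers close. It gives the time, the measured TCP pose, the force, the opening and the grip force at its end, in the units of the state.
- bot.get_obs(): the state, without advancing time (a new reading comes with each control period).
- bot.snapshot(name): name is "side" or "top"; returns (picture, depth): 480x640x3 uint8, blue, green, red; 480x640 float32, mm along the optical axis (not along the pixel's ray), 0 where there is no reading.
- bot.calibration(name): a dict with "fx", "fy", "cx", "cy" (pixels), "dist_coeffs" ([k1, k2, p1, p2, k3] as OpenCV has them; the pictures are not rectified), "R" (3x3) and "t" (3): a world point X has camera coordinates R X + t. Camera axes: x right, y down, z forward; pixel columns grow to the right and rows downward; lengths in mm; the calibration is good to about 2 mm. A picture is of the moment at which its call begins. calibration takes no time and is no camera call.
- bot.sign_off(): hands the job in; it is judged then, once.
The state is a dict: "t": time; "joints": joint angles; "qd": joint speeds; "joint_efforts": joint torques, N m; "ee_pos": TCP position; "orientation": TCP orientation; "ft_force": force on the tool from outside, world axes, zero at the start; "wrist_torque": the same for the moment, N m; "gripper_width": finger opening in mm; "gripper_force": force on a finger pad.
Only numpy, scipy, OpenCV 4.12 (cv2) and the standard library are available. Lean on these libraries where they do the work, as an engineer would, in place of code of your own. Each camera call takes 0.05 s, during which the arm holds its last target. There are 200 camera calls.

TASK

The aluminium manifold block with the round neck has toppled over on the bench. Stand it upright, neck up, on the marked square inside the splash guard, with its port squarely facing the canister's nozzle, set it down softly and let go of it; then press the canister's nozzle cap fully down and let it spring back. Do not press the cap before the manifold stands there, and leave everything else on the bench where it is.

Things in the scene. Friction and masses are not known exactly. Their poses are not given: they have to be found in the camera images.
- manifold: the toppled part: plain aluminium block, 40 x 40 mm, 112 mm long: a 100 mm square body, then at its top end a round neck (24 mm wide, 12 mm long); about 0.42 kg, starts lying. Body x runs from foot to neck (up when upright); body z points out of the face with the port (up at the start). Origin: middle of the face turned away from the port, half way along; the centre line is 20 mm along z from it
- manifold_foot (a point): centre of the manifold's flat square foot, the end away from the neck (56 mm from the body origin along its -x, on the centre line)
- manifold_port (a point): centre of the dark round port (16 mm) on one side face of the manifold, 30 mm above the foot, flush with the face
- station: fixed cleaning station on a steel tray 6 mm thick (x -195 to +75, y -75 to +75 mm in its frame); origin under the centre of the marked 50 mm black square on the tray. A white three-sided splash guard (inside 132 x 132 mm round the square, 3 mm walls, top at z = 120 mm, side walls from x = -52 to +69 mm) stands at +x, +y and -y, open to -x, where the canister stands
- canister (a point): centre of the foot of the white cleaner canister fixed on the station's tray 150 mm from the square's centre along the station's -x; 64 mm diameter, shoulder top 140 mm above the bench, held by a 12 mm bar at its back; its nozzle points at the square
- cap_top (a point): top centre of the canister's grey round nozzle cap (34 mm diameter), 168 mm above the bench at rest; it is pressed straight down
- cap (a joint): travel of the sprung nozzle cap in m: 0 at rest, 0.008 fully down, about 9 N there; springs back
- short_block: plain aluminium block without a neck, 50 x 40 x 40 mm high, a bystander; origin at the centre of its underside
- step_block: black steel step block, 70 x 50 mm, 30 mm high (15 mm on its low half), a bystander; origin at the centre of its underside
- oil_bottle: upright white plastic oil bottle, 48 mm diameter, 130 mm high, a bystander; origin at the centre of its underside
- parts_tin: low round open steel dish, 70 mm diameter, 28 mm high, a bystander; origin at the centre of its underside
- chuck_key: small steel T-shaped chuck key lying flat, 85 mm long (along its x), 60 mm crossbar, 12 mm high, a bystander; origin under its middle
- screwdriver: screwdriver lying along its x axis, 180 mm long, about 30 mm thick, a bystander; origin under its middle
- gauge_ring: steel disc-shaped ring gauge lying flat, 60 mm diameter, 22 mm high, a bystander; origin at the centre of its underside
Things that resemble listed ones, but are neither listed nor needed, are in the scene too. Leave any orange or yellow look-alike of the manifold alone.

How it is judged (in metres and radians):
On the way, in this order (a step that is already met when the one before it is completed fails the run):
1. the manifold stands upright on the marked square, port towards the nozzle, let go and at rest (x of manifold_foot in the frame of station between -0.014 and 0.014 m and y of manifold_foot in the frame of station between -0.014 and 0.014 m and z of manifold_foot in the frame of station between 0.002 and 0.011 m and angle between manifold's own x axis and vertical below 0.08 rad and angle between the z axis of manifold and the x axis of station, either way round below 0.22 rad and x of manifold_port in the frame of station below -0.002 m and linear speed of manifold below 0.02 m/s and angular speed of manifold below 0.2 rad/s and contact force between the fingers and manifold below 0.2 N), for 0.2 s.
2. the nozzle cap is pressed down (at least 6 of its 8 mm) (x of manifold_foot in the frame of station between -0.014 and 0.014 m and y of manifold_foot in the frame of station between -0.014 and 0.014 m and z of manifold_foot in the frame of station between 0.002 and 0.011 m and angle between manifold's own x axis and vertical below 0.08 rad and angle between the z axis of manifold and the x axis of station, either way round below 0.22 rad and x of manifold_port in the frame of station below -0.002 m and value of joint cap above 0.006 m), for 0.05 s.
At the end, for the whole second after the job is handed in: The manifold stands upright (within 4.5 degrees) on the tray, its foot centred on the marked square within 14 mm along each side, its port facing the nozzle within 12 degrees, released and at rest; the nozzle cap has sprung back (all of step 1 and value of joint cap below 0.002 m); the robot touches nothing.
It fails at once if the cap is pressed before or while the manifold does not stand on the marked square (value of joint cap above 0.004 m and not (x of manifold_foot in the frame of station between -0.014 and 0.014 m and y of manifold_foot in the frame of station between -0.014 and 0.014 m and z of manifold_foot in the frame of station between 0.002 and 0.011 m and angle between manifold's own x axis and vertical below 0.08 rad and angle between the z axis of manifold and the x axis of station, either way round below 0.22 rad and x of manifold_port in the frame of station below -0.002 m)).
It fails at once if the manifold is dropped or banged down in the guard (faster than 0.45 m/s within 20 mm of the tray) (linear speed of manifold above 0.45 m/s and horizontal distance between manifold_foot and station below 0.06 m and z of manifold_foot in the frame of station below 0.026 m).
It fails at once if a loose bystander (short block, step block, oil bottle, dish, chuck key, screwdriver, ring gauge) is displaced by more than 25 mm (distance of any of short_block, step_block, oil_bottle, parts_tin, chuck_key, screwdriver, gauge_ring from where it was at the start of the episode above 0.025 m).
It also fails if it takes over 61 s, if anything falls off the work surface, if the arm or the gripper's body presses on something with over 40 N, if the wrist force passes 120 N, or if a joint passes its speed limit or range.

## Working session

There is one attempt and no reset: what is moved stays moved. The work goes in short steps, Python scripts to look and compute and a tool call to move; the robot and the scene stay as the last step left them, time stands still between calls to the robot, and variables do not carry over. Pictures are saved under pics/ and viewed, at most 10 in all, crops included, and the job is handed in when it is done.

Besides the shell and the picture viewer there is one more tool, called after "Call:" as name(argument=value, ...), one argument or row to a line, values as JSON. carry_out: Moves the arm, as the interface text tells. Its arguments: {"type":"object","properties":{"moves":{"type":"array"},"newtons":{"type":"number"}},"required":["moves"]}

```bash
mkdir -p pics
cat > h.py <<'E'
import numpy as np, cv2
from rig import bot
def snap(n,f):
    p,d=bot.snapshot(n); cv2.imwrite(f'pics/{f}.png',p); np.save(f'pics/{f}.npy',d); return p,d
def world(n,d,u,v,z=None,r=1):
    c=bot.calibration(n);K=np.array([[c['fx'],0,c['cx']],[0,c['fy'],c['cy']],[0,0,1.]])
    R=np.array(c['R']);t=np.array(c['t']).ravel()
    q=cv2.undistortPoints(np.array([[[u,v]]],float),K,np.array(c['dist_coeffs'],float))[0,0]
    ray=R.T@np.array([q[0],q[1],1.]);o=-R.T@t
    if z is None:
        w=d[int(v)-r:int(v)+r+1,int(u)-r:int(u)+r+1];s=np.median(w[w>0])
    else: s=(z-o[2])/ray[2]
    return o+s*ray
E
python3 - <<'E'
from h import *
print(bot.get_obs())
for n in('top','side'):
    snap(n,n+'0');c=bot.calibration(n);print(n,c, -np.array(c['R']).T@np.array(c['t']).ravel())
E
```

```text
{'t': 0.0, 'joints': array([ 1.20740585e+00,  4.91560964e-01,  1.55952418e+00,  3.57432671e-05,
        1.09168530e+00, -1.05563022e-01]), 'qd': array([ 7.77597482e-04,  6.15602735e-04, -3.46869863e-05,  8.64725022e-04,
        1.91557961e-03, -9.76249438e-04]), 'joint_efforts': array([ 7.89700025e-04, -6.12625337e+01, -2.58191603e+01,  6.92489860e-02,
        4.80671972e-02, -7.26210260e-05]), 'ee_pos': array([159.21130266, 604.09558471, 214.03514425]), 'orientation': array([-1.52240763e-04,  1.28565118e-01,  9.91700894e-01, -5.69095698e-04]), 'ft_force': array([-0.77726002, -0.06552902, -0.18648972]), 'wrist_torque': array([-0.01693644, -0.04223001,  0.07102942]), 'gripper_force': 0.0, 'gripper_width': 94.93100963253335}
top {'fx': 568.0889483555267, 'fy': 568.0889483555267, 'cx': 314.11962777245236, 'cy': 239.38811657036197, 'dist_coeffs': array([-0.13524124,  0.        ,  0.        ,  0.        ,  0.        ]), 'R': array([[ 0.02826305, -0.99951969,  0.01271175],
       [-0.98557947, -0.02998684, -0.16653498],
       [ 0.16683618, -0.00782166, -0.98595361]]), 't': array([   2.5437462 ,  613.14660977, 1144.18974076])} [ 413.34057405   29.87830881 1230.19602303]
side {'fx': 494.89565057710604, 'fy': 494.89565057710604, 'cx': 319.783502069675, 'cy': 232.24916446225015, 'dist_coeffs': array([-0.02769549,  0.        ,  0.        ,  0.        ,  0.        ]), 'R': array([[ 0.95411902, -0.29909154,  0.01418266],
       [-0.18373995, -0.62222541, -0.76096989],
       [ 0.23642447,  0.72344992, -0.64863216]]), 't': array([-566.8867892 ,  218.673259  , 1092.86708266])} [ 322.67596108 -824.12159169  883.312466  ]
```

View pics/top0.png

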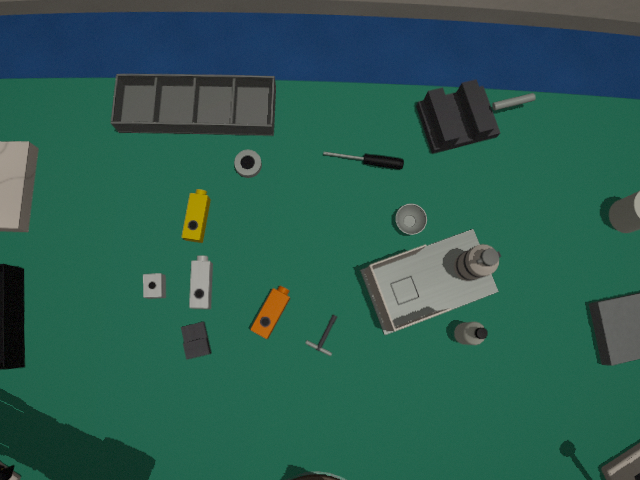

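View pics/side0.png

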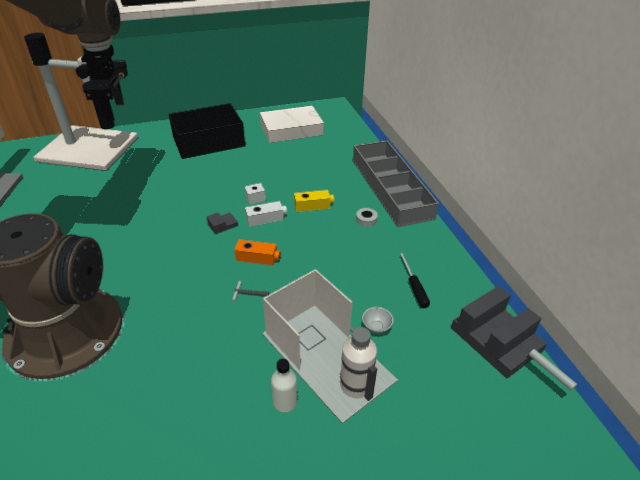

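Candidates for the manifold in the top view are silver (201,282) with its neck up at (204,260), yellow (196,216), orange (270,312), and the neckless short block (152,286). I choose the silver one with the neck. Next I check it in a crop and measure.

Run:
```python
from h import *
p=cv2.imread('pics/top0.png');d=np.load('pics/top0.npy')
a=cv2.resize(p[240:360,130:290],None,fx=5,fy=5,interpolation=cv2.INTER_CUBIC)[:,:400]
b=cv2.resize(p[225:345,355:515],None,fx=5,fy=5,interpolation=cv2.INTER_CUBIC)
cv2.imwrite('pics/ca.png',a[:600]);cv2.imwrite('pics/cb.png',b)
for u,v in[(201,275),(199,294),(204,260),(152,286),(405,290),(489,257),(440,310),(470,250)]:print(u,v,world('top',d,u,v).round(1))
```

```text
201 275 [531.3 256.8  40.4]
199 294 [491.2 259.1  38.4]
204 260 [564.7 254.2  29.8]
152 286 [504.4 360.1  40.3]
405 290 [ 515.4 -180.1    4.9]
489 257 [ 569.1 -315.2  167.7]
440 310 [ 470.7 -242.4   67.4]
470 250 [ 590.  -293.4  114.3]
```

View pics/ca.png

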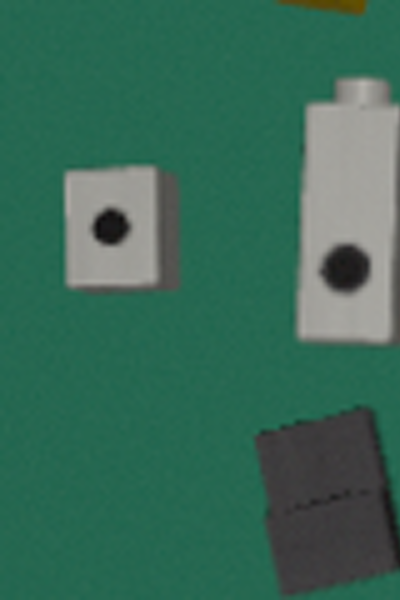

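View pics/cb.png

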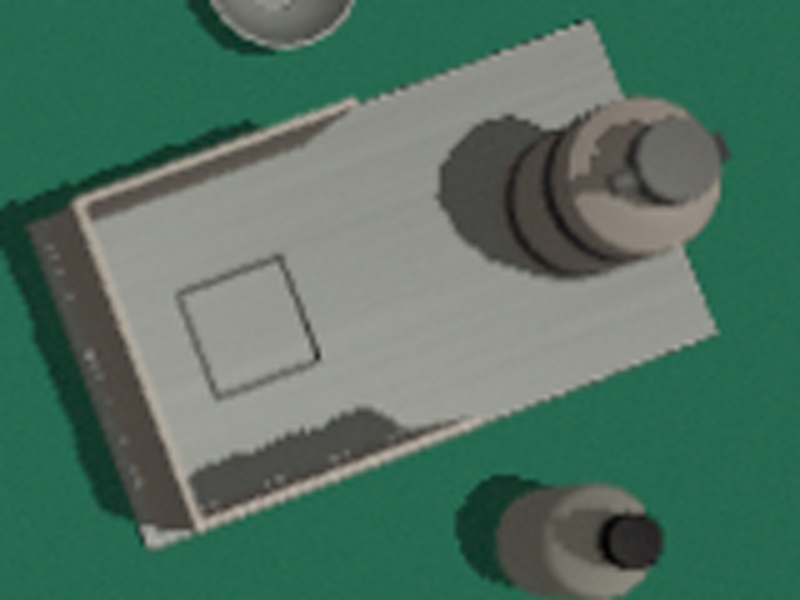

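Silver block: matte, with a neck. Its port is up at about (199.2,293.8), and its top corners are (189.6,308), (209,308.4), (191.4,260.8) and (210.2,260.9). The marked square's corners in the crop are (178,293), (281,256), (320,358) and (218,399), and the cap is at (677,160).

Run:
```python
from h import *
d=np.load('pics/top0.npy')
W=lambda u,v,z:world('top',d,u,v,z)
f1,f2,n1,n2=[W(u,v,40) for u,v in[(189.6,308.2),(209,308.5),(191.4,260.8),(210.3,260.9)]]
for q in(f1,f2,n1,n2):print(q.round(1))
neck=W(202.2,256,28);port=W(199.2,293.8,40);print('neck',neck,'port',port)
F=(f1+f2)/2;N=(n1+n2)/2;ax=N-F;print('len',np.linalg.norm(ax),'yaw',np.arctan2(ax[1],ax[0]),np.linalg.norm(f1-f2),np.linalg.norm(n1-n2))
# fit of block top by depth
P=[world('top',d,u,v,r=0) for u in range(185,216) for v in range(258,314) if d[v,u]>0]
P=np.array([q for q in P if 35<q[2]<45]);r=cv2.minAreaRect(P[:,:2].astype(np.float32));print('rect',r,P[:,2].mean())
sq=[W(355+x/5,225+y/5,6) for x,y in[(178,293),(281,256),(320,358),(218,399)]]
c=np.mean(sq,0);print('square',c,[np.linalg.norm(sq[i]-sq[i-1]).round(1) for i in range(4)])
cap=W(355+677/5,225+160/5,168);v=c-cap;print('cap',cap,'dist',np.linalg.norm(v[:2]),'yaw stn x',np.arctan2(v[1],v[0]), 'sq edges',np.arctan2(*(sq[0]-sq[1])[[1,0]]),np.arctan2(*(sq[3]-sq[2])[[1,0]]))
from scipy.spatial.transform import Rotation as R
q=bot.get_obs()['orientation'];print(R.from_quat(q[[1,2,3,0]]).as_matrix().round(3))
```

```text
[460.7 277.   40. ]
[461.5 236.   40. ]
[560.8 279.1  40. ]
[561.9 238.8  40. ]
neck [573.40520358 258.95718211  28.        ] port [491.56546382 258.3903679   40.        ]
len 100.25783979894912 yaw 0.024546273401018184 40.97015313291342 40.3764057265371
rect ((512.54052734375, 259.6144714355469), (97.6466064453125, 41.354164123535156), 1.436182975769043) 39.57816195027499
square [ 514.67234863 -179.60005527    6.        ] [np.float64(48.8), np.float64(48.2), np.float64(47.2), np.float64(48.3)]
cap [ 569.09195554 -317.84461832  168.        ] dist 148.57002669040568 yaw stn x 1.945814320135793 sq edges 1.9382796570999816 1.9709055559304158
[[-0.967  0.255 -0.   ]
 [ 0.255  0.967 -0.001]
 [ 0.    -0.001 -1.   ]]
```

Call:
carry_out(
  moves=[
    [0.8, -464, -235, 0, 2.86],
    [0.8, -464, -235, 0, 2.86],
    [0.8, -464, -235, 0, 2.86],
    [0.8, -464, -235, 0, 2.86],
    [0.8, -464, -235, 0, 2.86],
    [0.8, -464, -235, 0, 2.86],
    [0.8, -464, -235, 0, 2.86],
    [0.8, -464, -235, 0, 2.86],
    [0.8, -464, -235, 0, 2.86],
    [0.8, -464, -235, 0, 2.86],
  ],
)

```text
t: 0.93
ee_pos: [471.9, 325.8, 214.5]
orientation: [-0.0, 0.687, 0.727, -0.0]
ft_force: [1.1, 0.7, -1.1]
gripper_width: 76.0
gripper_force: 0.0
```

```bash
cat >> h.py <<'E'
from scipy.spatial.transform import Rotation as Ro
def to(x,y,z,yaw_x):
    o=bot.get_obs();q=o['orientation'];M=Ro.from_quat(q[[1,2,3,0]]).as_matrix();p=o['ee_pos']
    s=M.T@(np.array([x,y,z])-p);yx=np.arctan2(M[1,0],M[0,0])
    print('t',round(o['t'],2),'pos',p.round(1),'yawx',yx.round(3),'j',o['joints'].round(2),'F',o['ft_force'].round(1),'w',round(o['gripper_width'],1),'gf',round(o['gripper_force'],2))
    print('shift',s.round(1),'twist',round((yx-yaw_x+np.pi)%(2*np.pi)-np.pi,3))
E
python3 -c "
from h import *
to(548,258.6,120,0.025)"
```

```text
t 0.93 pos [471.9 325.8 214.5] yawx 1.628 j [0.49 0.42 1.69 0.   1.04 0.43] F [ 1.1  0.7 -1.1] w 76.0 gf 0.0
shift [-71.5  72.2  94.5] twist 1.603
```

Call:
carry_out(
  moves=[
    [0.8, -71, 72, 60, 1.6],
    [0.8, -71, 72, 60, 1.6],
    [0.8, -71, 72, 60, 1.6],
    [0.8, -71, 72, 60, 1.6],
    [0.8, -71, 72, 60, 1.6],
    [0.8, -71, 72, 60, 1.6],
    [0.8, -71, 72, 60, 1.6],
    [0.8, -71, 72, 60, 1.6],
    [0.8, -71, 72, 60, 1.6],
    [0.8, -71, 72, 60, 1.6],
  ],
)

```text
t: 1.77
ee_pos: [546.9, 261.2, 154.3]
orientation: [0.0, 0.982, 0.188, -0.0]
ft_force: [-0.4, 1.1, 1.7]
gripper_width: 75.8
gripper_force: 0.0
```

```bash
python3 -c "
from h import *
to(548,258.6,70,0.025)"
```

```text
t 1.77 pos [546.9 261.2 154.3] yawx 0.378 j [0.34 0.53 1.67 0.   0.94 1.53] F [-0.4  1.1  1.7] w 75.8 gf 0.0
shift [ 0.1  2.8 84.3] twist 0.353
```

Call:
carry_out(
  moves=[
    [0.8, 0, 2.8, 40, 0.35],
    [0.8, 0, 2.8, 80, 0.35],
    [0.8, 0, 2.8, 84, 0.35],
    [0.8, 0, 2.8, 84, 0.35],
    [0.8, 0, 2.8, 84, 0.35],
  ],
)

```text
t: 2.18
ee_pos: [548.2, 258.7, 70.5]
orientation: [0.0, 1.0, 0.019, -0.0]
ft_force: [0.5, 0.5, 0.3]
gripper_width: 76.3
gripper_force: 0.0
```

Run:
```python
from h import *
to(548,258.6,3,0.025)
a,_=snap('top','t1');b,_=snap('side','s1')
A=cv2.resize(a[220:340,140:260],(400,400));B=cv2.resize(b[150:250,205:325],(400,400))
cv2.imwrite('pics/c1.png',np.hstack([A,B]))
```

```text
t 2.18 pos [548.2 258.7  70.5] yawx 0.037 j [0.33 0.64 1.74 0.   0.77 1.87] F [0.5 0.5 0.3] w 76.3 gf 0.0
shift [-0.2  0.1 67.5] twist 0.012
```

View pics/c1.png

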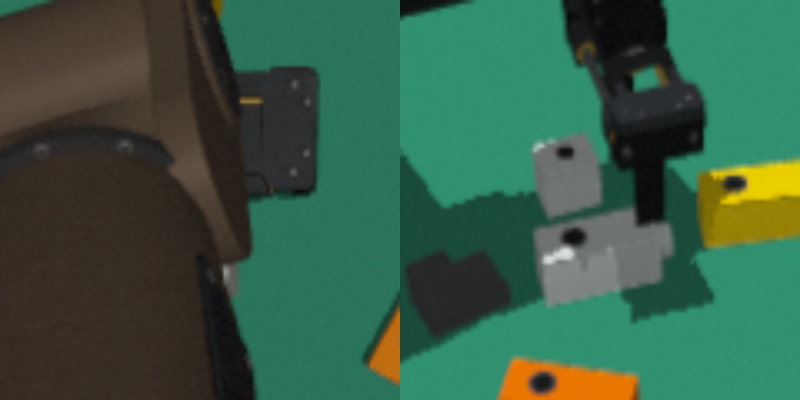

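The side view shows the fingers straddling the silver block just short of its neck (at 650,220 in the crop), clear of the yellow block. I descend and grip lightly.

Call:
carry_out(
  moves=[
    [0.8, 0, 0, 30, 0.01],
    [0.8, 0, 0, 55, 0.01],
    [0.8, 0, 0, 67, 0.01],
    [0.8, 0, 0, 67, 0.01],
    [0.8, 0, 0, 67, 0.01],
    [0.3, 0, 0, 67, 0.01],
    [0.3, 0, 0, 67, 0.01],
    [0.3, 0, 0, 67, 0.01],
    [0.3, 0, 0, 67, 0.01],
    [0.3, 0, 0, 67, 0.01],
  ],
  newtons=7,
)

```text
t: 3.12
ee_pos: [548.3, 258.7, 4.2]
orientation: [-0.0, 1.0, 0.012, 0.0]
ft_force: [-0.1, -0.1, 0.4]
gripper_width: 48.5
gripper_force: 0.0
```

Call:
carry_out(
  moves=[
    [0.3, 0, 0, 0, 0],
    [0.3, 0, 0, 0, 0],
    [0.3, 0, 0, 0, 0],
  ],
)

```text
t: 3.37
ee_pos: [548.4, 258.8, 4.0]
orientation: [-0.0, 1.0, 0.012, 0.0]
ft_force: [-0.1, 1.2, 3.4]
gripper_width: 40.5
gripper_force: 6.9
```

Call:
carry_out(
  moves=[
    [0.3, 0, 0, -3, 0],
    [0.3, -1, 0, -8, 0],
    [0.3, -2, 0, -14, 0],
    [0.3, -4, 0, -20, 0],
    [0.3, -6, 0, -26, 0],
    [0.3, -9, 0, -32, 0],
    [0.3, -12, 0, -38, 0],
    [0.3, -15, 0, -44, 0],
    [0.3, -15, 0, -44, 0],
    [0.3, -15, 0, -44, 0],
  ],
)

```text
t: 4.2
ee_pos: [533.4, 258.5, 48.4]
orientation: [-0.0, 1.0, 0.012, 0.001]
ft_force: [1.6, -1.0, 0.7]
gripper_width: 40.3
gripper_force: 7.0
```

Run:
```python
from h import *
to(548,258.6,130,0.025)
b,_=snap('side','s2')
cv2.imwrite('pics/c2.png',cv2.resize(b[150:250,205:325],(480,400)))
```

```text
t 4.2 pos [533.4 258.5  48.4] yawx 0.024 j [0.34 0.65 1.79 0.   0.7  1.89] F [ 1.6 -1.   0.7] w 40.3 gf 7.0
shift [ 14.7   0.2 -81.6] twist -0.001
```

View pics/c2.png

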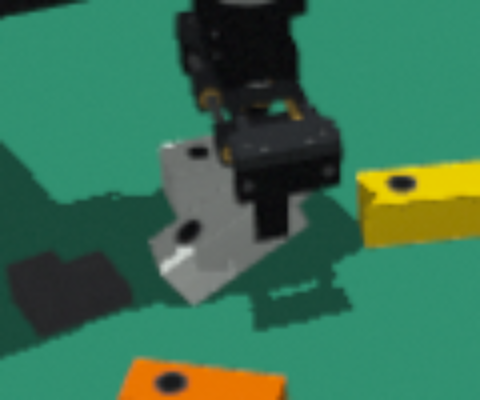

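The block is pivoting in the grip as planned: it is tilted about 30°, foot down and port facing back. I continue.

Call:
carry_out(
  moves=[
    [0.3, -5, 0, -6, 0],
    [0.3, -10, 0, -12, 0],
    [0.3, -16, 0, -18, 0],
    [0.3, -22, 0, -23, 0],
    [0.3, -29, 0, -28, 0],
    [0.3, -36, 0, -32, 0],
    [0.3, -44, 0, -36, 0],
    [0.3, -50, 0, -46, 0],
    [0.3, -50, 0, -56, 0],
    [0.3, -50, 0, -66, 0],
  ],
)

```text
t: 5.08
ee_pos: [483.1, 257.2, 114.9]
orientation: [-0.0, 1.0, 0.012, 0.0]
ft_force: [1.4, -0.3, -3.9]
gripper_width: 40.2
gripper_force: 7.0
```

Call:
carry_out(
  moves=[
    [0.3, 0, 0, -10, 0],
    [0.3, 0, 0, -20, 0],
    [0.3, 0, 0, -20, 0],
    [0.3, 0, 0, -20, 0],
    [0.3, 0, 0, -20, 0],
  ],
)

```text
t: 5.5
ee_pos: [483.1, 257.0, 133.4]
orientation: [0.0, 1.0, 0.012, -0.0]
ft_force: [-1.0, 0.9, -3.7]
gripper_width: 39.8
gripper_force: 7.0
```

Run:
```python
from h import *
to(514.7,-179.6,160,0.025)
b,_=snap('side','s3')
cv2.imwrite('pics/c3.png',cv2.resize(b[110:250,175:325],(600,560)))
```

```text
t 5.5 pos [483.1 257.  133.4] yawx 0.024 j [0.37 0.48 1.84 0.   0.82 1.92] F [-1.   0.9 -3.7] w 39.8 gf 7.0
shift [ 21.3 437.2 -26.6] twist -0.001
```

View pics/c3.png

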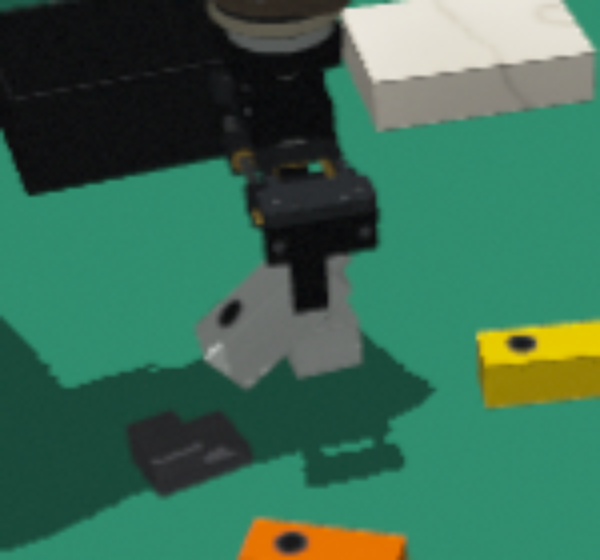

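The block hangs free, tilted about 40° with the foot low at (235,365), so the friction at 7 N holds it. I move away from the step block, lower it, and ease the grip so that gravity swings it down.

Call:
carry_out(
  moves=[
    [0.3, 15, 0, 0, 0],
    [0.3, 35, 0, 10, 0],
    [0.3, 50, 0, 25, 0],
    [0.3, 55, 0, 40, 0],
    [0.3, 55, 0, 50, 0],
    [0.3, 55, 0, 50, 0],
    [0.3, 55, 0, 50, 0],
  ],
  newtons=5.5,
)

```text
t: 6.13
ee_pos: [537.3, 258.3, 83.0]
orientation: [0.0, 1.0, 0.012, -0.001]
ft_force: [-0.2, -0.2, -2.7]
gripper_width: 40.0
gripper_force: 5.5
```

Call:
carry_out(
  moves=[
    [0.3, 0, 0, 0, 0],
    [0.3, 0, 0, 0, 0],
    [0.3, 0, 0, 0, 0],
    [0.3, 0, 0, 0, 0],
  ],
  newtons=4.5,
)

```text
t: 6.47
ee_pos: [538.2, 258.6, 84.3]
orientation: [-0.0, 1.0, 0.012, 0.001]
ft_force: [-0.4, -0.6, -4.7]
gripper_width: 40.1
gripper_force: 4.5
```

Run:
```python
from h import *
to(514.7,-179.6,160,0.025)
o=bot.get_obs();print(o['wrist_torque'])
b,d=snap('side','s4')
cv2.imwrite('pics/c4.png',cv2.resize(b[110:250,175:325],(600,560)))
```

```text
t 6.47 pos [538.2 258.6  84.3] yawx 0.024 j [0.34 0.61 1.75 0.   0.78 1.88] F [-0.4 -0.6 -4.7] w 40.1 gf 4.5
shift [-33.9 437.4 -75.9] twist -0.001
[-0.04684623  0.0816418   0.05566688]
```

View pics/c4.png

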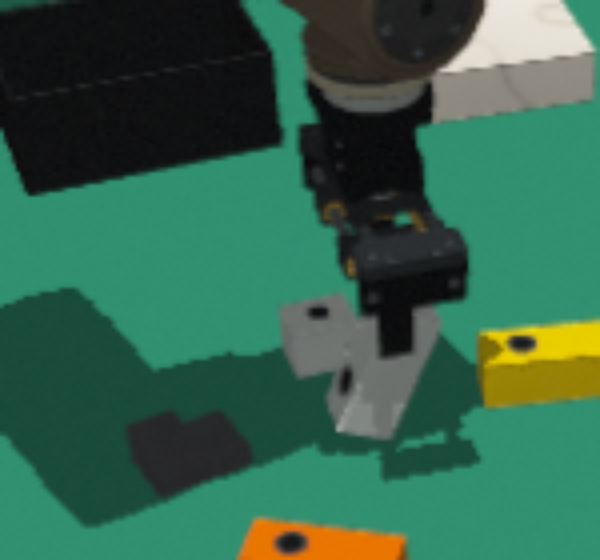

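It has swung to about 25° from vertical. I ease the grip further, down to 3.5 N, to finish the swing.

Call:
carry_out(
  moves=[
    [0.3, 0, 0, 0, 0],
    [0.3, 0, 0, 0, 0],
    [0.3, 0, 0, 0, 0],
    [0.3, 0, 0, 0, 0],
  ],
  newtons=3.5,
)

```text
t: 6.85
ee_pos: [538.1, 258.4, 83.7]
orientation: [-0.0, 1.0, 0.012, 0.0]
ft_force: [0.1, -0.0, -4.0]
gripper_width: 40.1
gripper_force: 3.5
```

```bash
cat >> h.py <<'E'
def cloud(n,d,box,lo,hi):
    u0,u1,v0,v1=box
    P=np.array([world(n,d,u,v,r=0) for u in range(u0,u1) for v in range(v0,v1) if d[v,u]>0])
    return P[np.all((P>lo)&(P<hi),1)]
def tilt():
    b,d=snap('side','tl'); o=bot.get_obs()['ee_pos']
    # bright block pixels near the tool, below the fingers
    u0,u1,v0,v1=(235,300,165,225)
    P=[]
    for u in range(u0,u1):
        for v in range(v0,v1):
            if d[v,u]>0 and b[v,u].min()>85:
                q=world('side',d,u,v,r=0)
                if abs(q[1]-o[1])<40 and -110<q[0]-o[0]<60 and q[2]<o[2]+10: P.append(q)
    return np.array(P),o
E
python3 - <<'E'
from h import *
P,o=tilt();to(514,-179,160,0)
# face towards camera (-y side): silhouette in x-z
F=P[P[:,1]<o[1]-10];print(len(P),len(F),F[:,1].mean())
for z in range(0,100,8):
    s=F[(F[:,2]>=z)&(F[:,2]<z+8)]
    if len(s)>3:print(z+4,len(s),s[:,0].min().round(),s[:,0].max().round(),s[:,1].mean().round())
E
```

```text
t 6.9 pos [538.1 258.4  83.6] yawx 0.024 j [0.34 0.61 1.75 0.   0.78 1.88] F [-0.3  0.2 -3.9] w 40.1 gf 3.5
shift [-34.5 436.7 -76.4] twist 0.024
417 336 239.6385114176668
12 6 518.0 534.0 241.0
20 22 499.0 536.0 239.0
28 35 493.0 536.0 239.0
36 41 493.0 540.0 240.0
44 40 499.0 542.0 239.0
52 41 501.0 549.0 239.0
60 38 506.0 551.0 239.0
68 39 511.0 555.0 240.0
76 43 513.0 558.0 240.0
84 20 517.0 561.0 240.0
92 11 521.0 568.0 242.0
```

The block is still tilted about 25° because grip friction holds it. I'll use inertia: start sharply toward the foot side and up, then brake gently, so that the lagging foot swings under.

Call:
carry_out(
  moves=[
    [0.3, 0, 0, -10, 0],
    [0.3, 0, 0, -20, 0],
    [0.3, 0, 0, -20, 0],
    [0.3, -30, 0, -46, 0],
    [0.3, -55, 0, -60, 0],
    [0.3, -72, 0, -66, 0],
    [0.3, -84, 0, -70, 0],
    [0.3, -90, 0, -72, 0],
    [0.3, -92, 0, -72, 0],
    [0.3, -92, 0, -72, 0],
  ],
  newtons=3.3,
)

```text
t: 7.73
ee_pos: [446.5, 256.4, 155.7]
orientation: [-0.0, 1.0, 0.012, 0.0]
ft_force: [-0.7, -0.2, -0.5]
gripper_width: 28.6
gripper_force: 0.0
```

```bash
cat >> h.py <<'E'
def tilt2(h=None):
    b,d=snap('side','tl'); o=bot.get_obs()['ee_pos'];c=bot.calibration('side')
    K=np.array([[c['fx'],0,c['cx']],[0,c['fy'],c['cy']],[0,0,1.]])
    pc,_=cv2.projectPoints(np.array([o-[0,0,40]]),np.array(c['R']),np.array(c['t']),K,np.array(c['dist_coeffs']))
    uc,vc=pc[0,0].astype(int);P=[]
    for u in range(max(uc-60,0),min(uc+60,640)):
        for v in range(max(vc-60,0),min(vc+60,480)):
            if d[v,u]>0 and b[v,u].min()>75 and np.ptp(b[v,u].astype(int))<25:
                q=world('side',d,u,v,r=0)
                if -30<q[1]-o[1]<-13 and -110<q[0]-o[0]<60 and q[2]<o[2]+5 and q[2]>3: P.append(q)
    P=np.array(P);to(514.7,-179.6,160,-1.196+np.pi)
    print(len(P),P.min(0).round(1),P.max(0).round(1))
    for z in range(int(P[:,2].min()),int(P[:,2].max()),8):
        s=P[(P[:,2]>=z)&(P[:,2]<z+8)]
        if len(s)>3:print(z+4,len(s),s[:,0].min().round(),s[:,0].max().round(),s[:,0].mean().round(1))
E
python3 -c "
from h import *
tilt2()"
```

```text
t 7.78 pos [446.8 256.3 155.4] yawx 0.024 j [0.39 0.41 1.89 0.   0.84 1.94] F [0.5 0.1 0.3] w 28.7 gf 0.0
shift [ 57.6 437.4  -4.6] twist -1.922
124 [470.4 234.5   4.6] [504.1 243.3 104.9]
8 16 472.0 504.0 485.6
16 22 473.0 502.0 484.6
24 14 473.0 491.0 480.5
32 16 471.0 494.0 481.5
40 13 475.0 500.0 484.5
48 10 472.0 490.0 480.4
56 11 473.0 499.0 483.4
64 11 471.0 499.0 482.8
```

The block slipped out of the fingers. I stop, open, rise and look.

Call:
carry_out(
  moves=[
    [0.8, 0, 0, -40, 0],
    [0.8, 0, 0, -80, 0],
    [0.8, 0, 0, -120, 0],
    [0.8, 0, 0, -120, 0],
    [0.8, 0, 0, -120, 0],
    [0.8, 0, 0, -120, 0],
  ],
)

```text
t: 8.28
ee_pos: [446.4, 256.0, 274.7]
orientation: [0.0, 1.0, 0.012, -0.0]
ft_force: [0.1, -0.4, 0.2]
gripper_width: 63.0
gripper_force: 0.0
```

Run:
```python
from h import *
a,d=snap('top','t5');b,_=snap('side','s5')
A=cv2.resize(a[225:375,130:280],(400,400));B=cv2.resize(b[150:270,175:325],(400,320))
B=np.vstack([B,np.zeros((80,400,3),np.uint8)])
cv2.imwrite('pics/c5.png',np.hstack([A,B]))
```

```text
(no output)
```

View pics/c5.png

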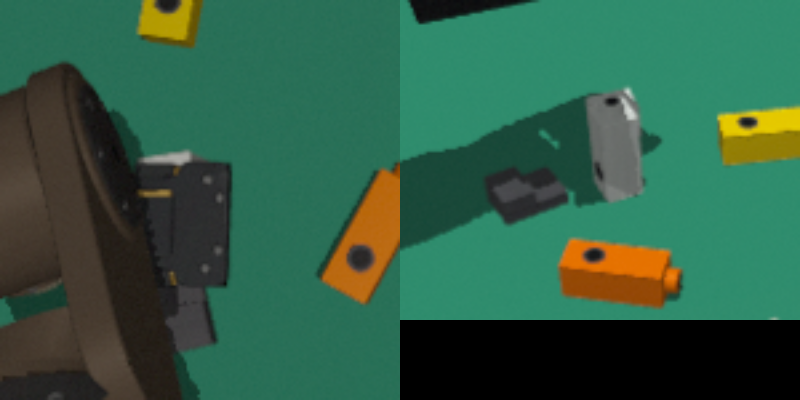

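The drop landed well. The manifold appears to be standing upright at (620,150), with its port low and facing -x at (600,172), overlapping the short block behind it. The step block is unmoved. I verify numerically with the arm out of the way.

Call:
carry_out(
  moves=[
    [0.8, 20, 40, 0, 0],
    [0.8, 50, 80, 0, 0],
    [0.8, 60, 120, 0, 0],
    [0.8, 60, 160, 0, 0],
    [0.8, 60, 200, 0, 0],
    [0.8, 60, 220, 0, 0],
    [0.8, 60, 220, 0, 0],
    [0.8, 60, 220, 0, 0],
  ],
)

```text
t: 9.05
ee_pos: [511.3, 36.5, 274.4]
orientation: [-0.0, 1.0, 0.01, -0.001]
ft_force: [-0.0, 0.6, -1.0]
gripper_width: 76.4
gripper_force: 0.0
```

Run:
```python
from h import *
a,d=snap('top','t6');to(485,258,200,0.025)
P=cloud('top',d,(150,250,230,340),[430,180,60],[600,340,140])
print(len(P))
for lo,hi in((95,104),(106,118)):
    Q=P[(P[:,2]>lo)&(P[:,2]<hi)]
    if len(Q)>4:print(lo,len(Q),Q.mean(0).round(1),Q.min(0).round(1),Q.max(0).round(1),cv2.minAreaRect(Q[:,:2].astype(np.float32)))
# movement check of bystanders: step block & short block top heights
d0=np.load('pics/top0.npy')
for nm,box,lo,hi in(('step',(175,220,315,365),[350,200,20],[440,330,34]),('short',(135,170,265,305),[440,320,36],[560,400,44])):
    for D in(d0,d):
        Q=cloud('top',D,box,lo,hi);print(nm,len(Q),Q.mean(0).round(1))
b,ds=snap('side','s6')
# dark port pixels on the -x face
```

```text
t 9.1 pos [511.3  37.5 274.6] yawx 0.022 j [-0.06  0.27  1.75  0.    1.13  1.49] F [-0.2  0.6 -0.4] w 76.1 gf 0.0
shift [ -21.2 -221.    74.8] twist -0.003Traceback (most recent call last):
  File "<stdin>", line 3, in <module>
  File "h.py", line 22, in cloud
    P=np.array([world(n,d,u,v,r=0) for u in range(u0,u1) for v in range(v0,v1) if d[v,u]>0])
                ~~~~~^^^^^^^^^^^^^
  File "h.py", line 6, in world
    c=bot.calibration(n);K=np.array([[c['fx'],0,c['cx']],[0,c['fy'],c['cy']],[0,0,1.]])
ValueError: time passes only in moves, steps and waits
```

```bash
sed -i 's/^def world/import functools\n@functools.lru_cache\ndef cal(n): return bot.calibration(n)\ndef world/; s/c=bot.calibration(n);/c=cal(n);/' h.py
python3 - <<'E'
from h import *
d=np.load('pics/top5.npy') if 0 else np.load('pics/t6.npy');d0=np.load('pics/top0.npy')
P=cloud('top',d,(150,250,230,340),[430,180,60],[600,340,140])
print(len(P))
for lo,hi in((95,104),(106,118)):
    Q=P[(P[:,2]>lo)&(P[:,2]<hi)]
    if len(Q)>4:print(lo,len(Q),Q.mean(0).round(1),Q.min(0).round(1),Q.max(0).round(1),cv2.minAreaRect(Q[:,:2].astype(np.float32)))
for nm,box,lo,hi in(('step',(175,220,315,365),[350,200,20],[440,330,34]),('short',(135,170,265,305),[440,320,36],[560,400,44])):
    for D in(d0,d):
        Q=cloud('top',D,box,lo,hi);print(nm,len(Q),Q.mean(0).round(1) if len(Q) else '')
b,_=snap('side','s6')
p=cv2.imread('pics/t6.png')
A=cv2.resize(p[225:375,130:280],(400,400));B=cv2.resize(b[150:270,205:295],(300,400))
cv2.imwrite('pics/c6.png',np.hstack([A,B]))
E
```

```text
454
95 260 [489.3 259.4  99.5] [468.3 238.5  95.1] [511.7 283.4 103.8] ((489.94879150390625, 260.76190185546875), (38.573795318603516, 39.00493240356445), 11.046480178833008)
106 102 [489.9 260.7 111.8] [479.9 249.7 106. ] [500.  271.2 116.8] ((489.92437744140625, 260.4759521484375), (19.99799156188965, 21.520511627197266), 1.6956202983856201)
step 411 [378.3 260.6  29.2]
step 414 [379.  260.7  29.2]
short 398 [506.6 360.8  39.7]
short 401 [506.8 360.5  39.6]
```

View pics/c6.png

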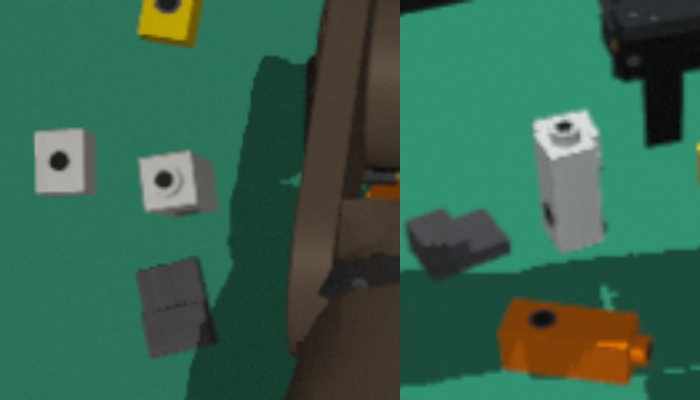

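The manifold stands upright at (490,260.6), with its neck at z=112 (as specified) and yaw ≈0.19; the bystanders have not moved. I regrip it upright and firmly.

```bash
python3 -c "
from h import *
to(490,260.6,150,0.19)"
```

```text
t 9.15 pos [511.3  38.2 274.8] yawx 0.024 j [-0.05  0.27  1.75  0.    1.13  1.49] F [-0.4 -0.1  0.1] w 75.8 gf 0.0
shift [ -15.8 -222.8  125. ] twist -0.166
```

Call:
carry_out(
  moves=[
    [0.8, -16, -40, 0, -0.1],
    [0.8, -16, -80, 0, -0.17],
    [0.8, -16, -120, 20, -0.17],
    [0.8, -16, -160, 40, -0.17],
    [0.8, -16, -195, 60, -0.17],
    [0.8, -16, -222, 70, -0.17],
    [0.8, -16, -222, 90, -0.17],
    [0.8, -16, -222, 110, -0.17],
    [0.8, -16, -222, 110, -0.17],
    [0.8, -16, -222, 110, -0.17],
  ],
)

```text
t: 9.98
ee_pos: [489.3, 260.2, 165.0]
orientation: [0.0, 0.995, 0.098, -0.001]
ft_force: [0.2, 0.2, 0.2]
gripper_width: 76.1
gripper_force: 0.0
```

```bash
python3 -c "
from h import *
to(490,260.6,59,0.19)"
```

```text
t 9.98 pos [489.3 260.2 165. ] yawx 0.196 j [0.37 0.45 1.79 0.   0.91 1.74] F [0.2 0.2 0.2] w 76.1 gf 0.0
shift [  1.   -0.2 106. ] twist 0.006
```

Call:
carry_out(
  moves=[
    [0.8, 1, 0, 30, 0],
    [0.8, 1, 0, 60, 0],
    [0.8, 1, 0, 90, 0],
    [0.8, 1, 0, 106, 0],
    [0.8, 1, 0, 106, 0],
    [0.7, 1, 0, 106, 0],
    [0.6, 1, 0, 106, 0],
    [0.5, 1, 0, 106, 0],
    [0.45, 1, 0, 106, 0],
    [0.4, 1, 0, 106, 0],
  ],
  newtons=10,
)

```text
t: 10.82
ee_pos: [491.5, 259.6, 60.7]
orientation: [-0.0, 0.995, 0.097, 0.001]
ft_force: [-1.1, 0.4, -0.1]
gripper_width: 48.0
gripper_force: 0.0
```

Call:
carry_out(
  moves=[
    [0.3, 0, 0, 0, 0],
    [0.3, 0, 0, 0, 0],
    [0.3, 0, 0, 0, 0],
    [0.3, 0, 0, 0, 0],
  ],
  newtons=20,
)

```text
t: 11.15
ee_pos: [491.3, 259.7, 60.2]
orientation: [-0.0, 0.995, 0.097, 0.0]
ft_force: [-0.6, 2.0, 6.4]
gripper_width: 40.0
gripper_force: 20.0
```

Call:
carry_out(
  moves=[
    [0.3, 0, 0, 0, 0],
    [0.3, 0, 0, 0, 0],
    [0.3, 0, 0, -10, 0],
    [0.3, 0, 0, -30, 0],
    [0.3, 0, 0, -60, 0],
    [0.3, 0, 0, -90, 0],
    [0.3, 0, 0, -120, 0],
    [0.3, 0, 0, -140, 0],
    [0.3, 0, 0, -150, 0],
    [0.3, 0, 0, -150, 0],
  ],
  newtons=35,
)

```text
t: 11.98
ee_pos: [491.5, 259.6, 211.6]
orientation: [-0.0, 0.995, 0.097, 0.001]
ft_force: [-0.4, -0.2, -3.9]
gripper_width: 39.8
gripper_force: 35.0
```

```bash
python3 -c "
from h import *
to(514.7,-179.6,210,-1.196+np.pi)"
```

```text
t 11.98 pos [491.5 259.6 211.6] yawx 0.194 j [ 0.37  0.39  1.74 -0.    1.01  1.74] F [-0.4 -0.2 -3.9] w 39.8 gf 34.99
shift [-61.8 435.4   1.2] twist -1.752
```

Call:
carry_out(
  moves=[
    [0.3, -6, 25, 0, -0.1],
    [0.3, -12, 60, 0, -0.22],
    [0.3, -18, 95, 0, -0.34],
    [0.3, -24, 130, 0, -0.46],
    [0.3, -30, 165, 0, -0.58],
    [0.3, -36, 200, 0, -0.7],
    [0.3, -42, 235, 0, -0.82],
    [0.3, -46, 270, 0, -0.94],
    [0.3, -50, 300, 0, -1.06],
    [0.3, -54, 330, 0, -1.16],
  ],
)

```text
t: 12.82
ee_pos: [500.7, -76.1, 208.0]
orientation: [-0.001, 0.781, 0.624, -0.001]
ft_force: [1.1, -0.8, -3.9]
gripper_width: 39.7
gripper_force: 35.0
```

```bash
python3 -c "
from h import *
to(514.2,-178.3,211,1.946)"
```

```text
t 12.82 pos [500.7 -76.1 208. ] yawx 1.348 j [-0.28  0.33  1.85  0.    0.96 -0.06] F [ 1.1 -0.8 -3.9] w 39.7 gf 34.98
shift [-96.7  35.8  -3.1] twist -0.598
```

Call:
carry_out(
  moves=[
    [0.3, -20, 8, -3, -0.1],
    [0.3, -40, 15, -3, -0.2],
    [0.3, -60, 22, -3, -0.32],
    [0.3, -78, 29, -3, -0.44],
    [0.3, -90, 34, -3, -0.54],
    [0.3, -96, 36, -3, -0.6],
    [0.3, -96, 36, -3, -0.6],
    [0.3, -96, 36, -3, -0.6],
    [0.3, -96, 36, -3, -0.6],
  ],
)

```text
t: 13.57
ee_pos: [514.5, -175.4, 211.7]
orientation: [-0.001, 0.565, 0.825, -0.0]
ft_force: [0.7, -0.4, -4.5]
gripper_width: 40.1
gripper_force: 35.0
```

Run:
```python
from h import *
to(514.2,-178.3,211,1.946)
b,d=snap('side','s7')
# refine station from side view: cap top
Q=cloud('side',d,(340,385,320,365),[520,-370,160],[620,-270,176]);print('cap',len(Q),Q.mean(0).round(1))
# guard rim points from top view at start
d0=np.load('pics/top0.npy')
G=cloud('top',d0,(350,470,225,345),[400,-300,112],[700,-50,128]);print('rim',len(G),cv2.minAreaRect(G[:,:2].astype(np.float32)))
```

```text
t 13.57 pos [ 514.5 -175.4  211.7] yawx 1.94 j [-0.45  0.38  1.76  0.    1.   -0.82] F [ 0.7 -0.4 -4.5] w 40.1 gf 34.99
shift [-2.6 -1.3  0.7] twist -0.006
cap 273 [ 568.  -318.9  166.9]
rim 395 ((526.109619140625, -205.44570922851562), (137.70254516601562, 199.85043334960938), 21.145692825317383)
```

Cap, guard rim (138 mm wide) and square agree on the station's pose. I descend, then ease down at the end.

Call:
carry_out(
  moves=[
    [0.3, -2, -1, 10, 0],
    [0.3, -2, -1, 30, 0],
    [0.3, -2, -1, 52, 0],
    [0.3, -2, -1, 75, 0],
    [0.3, -2, -1, 95, 0],
    [0.3, -2, -1, 112, 0],
    [0.3, -2, -1, 125, 0],
    [0.3, -2, -1, 133, 0],
    [0.3, -2, -1, 137, 0],
    [0.3, -2, -1, 139, 0],
  ],
)

```text
t: 14.45
ee_pos: [514.6, -178.0, 73.1]
orientation: [-0.0, 0.564, 0.825, 0.0]
ft_force: [-0.0, -0.6, -4.2]
gripper_width: 40.2
gripper_force: 35.0
```

Call:
carry_out(
  moves=[
    [0.3, 0, 0, 0, 0],
    [0.3, 0, 0, 1, 0],
    [0.3, 0, 0, 2, 0],
    [0.3, 0, 0, 3, 0],
    [0.3, 0, 0, 3, 0],
  ],
)

```text
t: 14.87
ee_pos: [514.8, -178.3, 70.8]
orientation: [0.0, 0.564, 0.825, 0.0]
ft_force: [-0.5, 0.0, -4.4]
gripper_width: 39.6
gripper_force: 35.0
```

```bash
python3 -c "
from h import *
to(513.9,-177.8,66.2,1.943)"
```

```text
t 14.87 pos [ 514.8 -178.3   70.8] yawx 1.942 j [-0.45  0.57  1.89  0.    0.68 -0.83] F [-0.5  0.  -4.4] w 39.6 gf 34.99
shift [ 0.8 -0.7  4.6] twist -0.001
```

Call:
carry_out(
  moves=[
    [0.3, 0.8, -0.7, 1, 0],
    [0.3, 0.8, -0.7, 2, 0],
    [0.3, 0.8, -0.7, 3, 0],
    [0.3, 0.8, -0.7, 3.7, 0],
    [0.3, 0.8, -0.7, 4.2, 0],
    [0.3, 0.8, -0.7, 4.2, 0],
    [0.3, 0.8, -0.7, 4.2, 0],
  ],
)

```text
t: 15.45
ee_pos: [513.8, -177.7, 66.4]
orientation: [-0.0, 0.564, 0.826, 0.0]
ft_force: [1.0, 0.7, -2.4]
gripper_width: 39.9
gripper_force: 35.0
```

Call:
carry_out(
  moves=[
    [0.3, 0, 0, 0.5, 0],
    [0.3, 0, 0, 1, 0],
    [0.3, 0, 0, 1, 0],
  ],
  newtons=12,
)

```text
t: 15.7
ee_pos: [513.9, -177.8, 66.2]
orientation: [0.0, 0.564, 0.826, 0.0]
ft_force: [-2.5, -0.1, 6.2]
gripper_width: 40.2
gripper_force: 12.0
```

Contact is confirmed by an upward force. I release and rise.

Call:
carry_out(
  moves=[
    [0.3, 0, 0, 0.2, 0],
    [0.43, 0, 0, 0.2, 0],
    [0.46, 0, 0, 0.2, 0],
    [0.5, 0, 0, 0, 0],
    [0.6, 0, 0, 0, 0],
    [0.7, 0, 0, 0, 0],
    [0.7, 0, 0, 0, 0],
  ],
  newtons=4,
)

```text
t: 16.28
ee_pos: [513.8, -177.7, 65.4]
orientation: [-0.0, 0.564, 0.825, 0.0]
ft_force: [1.1, 0.5, 1.0]
gripper_width: 62.2
gripper_force: 0.0
```

Call:
carry_out(
  moves=[
    [0.7, 0, 0, -10, 0],
    [0.7, 0, 0, -30, 0],
    [0.7, 0, 0, -60, 0],
    [0.7, 0, 0, -95, 0],
    [0.7, 0, 0, -130, 0],
    [0.7, 0, 0, -165, 0],
    [0.7, 0, 0, -190, 0],
    [0.7, 0, 0, -200, 0],
    [0.7, 0, 0, -200, 0],
  ],
)

```text
t: 17.03
ee_pos: [514.3, -178.0, 268.1]
orientation: [0.002, 0.564, 0.826, 0.0]
ft_force: [-0.7, -0.5, 0.2]
gripper_width: 66.5
gripper_force: 0.0
```

Call:
carry_out(
  moves=[
    [0.0, 30, 0, 0, 0],
    [0.0, 65, 0, 0, 0],
    [0.0, 105, 0, 0, 0],
    [0.0, 145, 0, 0, 0],
    [0.0, 180, 0, 0, 0],
    [0.0, 200, 0, 0, 0],
    [0.0, 200, 0, 0, 0],
    [0.0, 200, 0, 0, 0],
  ],
)

```text
t: 17.7
ee_pos: [440.6, 9.3, 264.5]
orientation: [-0.001, 0.564, 0.826, -0.0]
ft_force: [-0.4, 0.1, -0.7]
gripper_width: 18.5
gripper_force: 0.0
```

Run:
```python
from h import *
a,d=snap('top','t8');snap('side','s8')
P=cloud('top',d,(360,460,240,340),[465,-230,80],[570,-130,118])
s=P[:,:2]-[514.4,-179.1];c,q=np.cos(1.943),np.sin(1.943)
P[:,0],P[:,1]=s@[c,q],s@[-q,c]
for lo,hi in((96,110),(110,122)):
    Q=P[(P[:,2]>lo)&(P[:,2]<hi)&(abs(P[:,0])<35)&(abs(P[:,1])<35)];print(lo,len(Q),Q.mean(0).round(1),Q.min(0).round(1),Q.max(0).round(1))
    if len(Q)>4:print(cv2.minAreaRect(Q[:,:2].astype(np.float32)))
to(568.4,-318.4,190,1.943)
```

```text
96 289 [  4.4   2.2 105.2] [-17.9 -18.1  96. ] [ 23.2  22.  110. ]
((2.6703929901123047, 1.928253173828125), (41.082313537597656, 40.15151596069336), 0.23069249093532562)
110 56 [  3.1   1.  115.4] [-13.3 -15.  110.1] [ 14.5  20.1 118. ]
((1.3305988311767578, 1.513092041015625), (35.118988037109375, 26.478954315185547), 85.42343139648438)
t 17.8 pos [441.3   8.2 264.6] yawx 1.942 j [-0.13  0.17  1.91 -0.    1.06 -0.5 ] F [-0.4  1.2 -0.2] w 10.5 gf 0.0
shift [-350.5    0.    74.4] twist -0.001
```

The manifold stands within about 3 mm of the square's centre, with its top at the right height and yaw error near zero. Now the cap, with the fingers shut.

Call:
carry_out(
  moves=[
    [0.0, -40, 0, 0, 0],
    [0.0, -80, 0, 0, 0],
    [0.0, -120, 0, 0, 0],
    [0.0, -160, 0, 0, 0],
    [0.0, -200, 0, 0, 0],
    [0.0, -240, 0, 0, 0],
    [0.0, -280, 0, 0, 0],
    [0.0, -315, 0, 0, 0],
    [0.0, -340, 0, 0, 0],
    [0.0, -350, 0, 0, 0],
  ],
)

```text
t: 18.63
ee_pos: [568.2, -322.1, 263.5]
orientation: [-0.001, 0.566, 0.824, -0.0]
ft_force: [0.2, 0.3, -0.1]
gripper_width: 0.5
gripper_force: 0.0
```

Call:
carry_out(
  moves=[
    [0.0, 0, 0, 25, 0],
    [0.0, 0, 0, 50, 0],
    [0.0, 0, 0, 68, 0],
    [0.0, 0, 0, 74, 0],
    [0.0, 0, 0, 74, 0],
    [0.0, 0, 0, 74, 0],
  ],
)

```text
t: 19.13
ee_pos: [568.3, -317.8, 191.9]
orientation: [0.0, 0.565, 0.825, 0.0]
ft_force: [-1.0, 0.3, 1.3]
gripper_width: 0.2
gripper_force: 0.0
```

```bash
python3 -c "
from h import *
to(568.4,-318.4,159,1.943)"
```

```text
t 19.13 pos [ 568.3 -317.8  191.9] yawx 1.942 j [-0.61  0.55  1.52  0.    1.08 -0.98] F [-1.   0.3  1.3] w 0.2 gf 0.0
shift [-0.6 -0.1 32.9] twist -0.001
```

Call:
carry_out(
  moves=[
    [0.0, 0, 0, 10, 0],
    [0.0, 0, 0, 20, 0],
    [0.0, 0, 0, 24, 0],
    [0.0, 0, 0, 27, 0],
    [0.0, 0, 0, 29, 0],
    [0.0, 0, 0, 31, 0],
    [0.0, 0, 0, 32, 0],
    [0.0, 0, 0, 33, 0],
    [0.0, 0, 0, 33, 0],
    [0.0, 0, 0, 33, 0],
  ],
)

```text
t: 19.97
ee_pos: [568.2, -317.5, 160.2]
orientation: [0.001, 0.564, 0.826, -0.0]
ft_force: [-5.3, 2.7, 15.8]
gripper_width: 0.2
gripper_force: 7.6
```

The force is 15.8 N, above 9 N, so the cap is at its stop. I hold briefly, then rise and withdraw.

Call:
carry_out(
  moves=[
    [0.0, 0, 0, 0.7, 0],
    [0.0, 0, 0, 0.7, 0],
    [0.0, 0, 0, 0.7, 0],
    [0.0, 0, 0, -5, 0],
    [0.0, 0, 0, -15, 0],
    [0.0, 0, 0, -40, 0],
    [0.0, 0, 0, -75, 0],
    [0.0, 0, 0, -100, 0],
    [0.0, 0, 0, -100, 0],
  ],
)

```text
t: 20.72
ee_pos: [569.6, -318.4, 264.2]
orientation: [0.004, 0.564, 0.826, -0.0]
ft_force: [0.2, -0.0, 0.6]
gripper_width: 0.5
gripper_force: 0.0
```

Call:
carry_out(
  moves=[
    [0.0, 40, 0, 0, 0],
    [0.0, 80, 0, 0, 0],
    [0.0, 120, 0, 0, 0],
    [0.0, 160, 0, 0, 0],
    [0.0, 200, 0, 0, 0],
    [0.0, 240, 0, 0, 0],
    [0.0, 280, 0, 0, 0],
    [0.0, 310, 0, 0, 0],
    [0.0, 320, 0, 0, 0],
    [0.0, 320, 0, 0, 0],
  ],
)

```text
t: 21.55
ee_pos: [451.4, -17.7, 258.6]
orientation: [0.0, 0.563, 0.826, 0.0]
ft_force: [0.7, 0.1, 0.8]
gripper_width: 0.3
gripper_force: 0.0
```

Run:
```python
from h import *
a,d=snap('top','t9');b,ds=snap('side','s9')
P=cloud('top',d,(360,460,240,340),[465,-230,80],[570,-130,118])
s=P[:,:2]-[514.4,-179.1];c,q=np.cos(1.943),np.sin(1.943)
P[:,0],P[:,1]=s@[c,q],s@[-q,c]
Q=P[(P[:,2]>96)&(P[:,2]<110)&(abs(P[:,0])<35)&(abs(P[:,1])<35)]
print(cv2.minAreaRect(Q[:,:2].astype(np.float32)),Q[:,2].mean())
Q=cloud('side',ds,(340,385,320,365),[520,-370,150],[620,-270,176]);print('cap z',np.percentile(Q[:,2],90),'(before 166.9)')
# darkness of port on the station -x face in the top view
port=np.array([514.4,-179.1])-20*np.array([c,q])
C=cal('top');K=np.array([[C['fx'],0,C['cx']],[0,C['fy'],C['cy']],[0,0,1.]])
for h in(36,60,80):
    u,v=cv2.projectPoints(np.array([[*port,h]],float),np.array(C['R']),np.array(C['t']),K,np.array(C['dist_coeffs']))[0][0,0];print(h,u,v)
    print(a[int(v)-3:int(v)+4,int(u)-4:int(u)+5,1])
to(0,0,0,0)
```

```text
((1.7607269287109375, 1.9908447265625), (40.234561920166016, 39.84648895263672), 88.82401275634766) 105.43099089772375
cap z 169.0822294212116 (before 166.9)
36 415.7729737064045 286.0801305194622
[[189 172 170 168 174 188 190 189 189]
 [173  96  78  79 109 168 190 191 189]
 [106  51  49  49  46  78 172 189 190]
 [ 79  46  48  48  46  47 126 188 190]
 [ 70  47  47  49  49  49 116 189 192]
 [ 79  46  48  49  47  48 126 190 192]
 [131  77  51  47  49  93 175 192 194]]
60 417.95350127949996 285.0901158023982
[[188 187 189 189 188 190 188 191 144]
 [170 168 174 188 190 189 189 190 168]
 [ 78  79 109 168 190 191 189 190 188]
 [ 49  49  46  78 172 189 190 189 193]
 [ 48  48  46  47 126 188 190 191 191]
 [ 47  49  49  49 116 189 192 191 189]
 [ 48  49  47  48 126 190 192 190 190]]
80 419.8379596954472 284.23415124388396
[[189 189 188 190 189 184 155 161 162]
 [189 189 188 190 188 191 144 161 162]
 [174 188 190 189 189 190 168 163 164]
 [109 168 190 191 189 190 188 157 163]
 [ 46  78 172 189 190 189 193 153 163]
 [ 46  47 126 188 190 191 191 174 164]
 [ 49  49 116 189 192 191 189 188 159]]
t 21.65 pos [452.6 -19.7 258.5] yawx 1.943 j [-0.19  0.19  1.9  -0.    1.05 -0.56] F [ 0.  -0.8  0.1] w 0.1 gf 0.0
shift [ 183.1 -414.6  258.2] twist 1.943
```

Run:
```python
from h import *
b=cv2.imread('pics/s9.png');c,q=np.cos(1.943),np.sin(1.943);C=cal('side')
K=np.array([[C['fx'],0,C['cx']],[0,C['fy'],C['cy']],[0,0,1.]])
o=np.array([514.4,-179.1])+1.8*np.array([c,q])+2*np.array([-q,c])-20*np.array([c,q])
for h in(36,55,76,95):
    u,v=cv2.projectPoints(np.array([[*o,h]],float),np.array(C['R']),np.array(C['t']),K,np.array(C['dist_coeffs']))[0][0,0].astype(int);print(h,u,v,b[v-1:v+2,u-1:u+2,1].mean())
```

```text
36 314 335 21.444444444444443
55 314 329 132.88888888888889
76 314 322 134.44444444444446
95 314 317 132.77777777777777
```

The dark port shows at exactly the expected spot, facing the nozzle. I hand in.

```bash
python3 -c "
from h import *
print(bot.sign_off())"
```

```text
the job is handed in; nothing more can be done
None
```

I handed the job in at about 22 s. The manifold stands upright within about 3 mm of the square's centre with its port facing the nozzle. The cap was pressed to its stop and has sprung back. The block slipped from my grip once on the bench, landed upright, and I re-gripped it before placing it. I checked afterwards that the two bystanders nearest that drop, the short block and the step block, had not moved; I did not re-measure the others.

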